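Tighten the rotor hub nut between the yoke cheeks

ROBOT

A 6-joint arm with a two-finger parallel gripper is mounted at the origin on the work surface. World frame = base frame: x ahead of the robot, y to its left, z up, the work surface at z = 0. Lengths are in m, angles in rad, forces in N, time in s.
With the tool pointing down it reaches from about 0.325 to 0.9 m from the base axis. Payload 6.1 kg.
Tool frame: the origin (TCP) lies between the finger pads; the fingertips stand 11 mm ahead of it and the grasp point (between the pads) lies 8 mm behind it; z points along the fingers, y is the direction in which the jaws open and shut (so a half turn about z gives the same grasp; the last joint's range is limited). The gripper opens to 85 mm and grips with 20 to 120 N. Pads are 22 mm wide; open, the fingers measure 114 mm over their backs; the gripper's body (76 mm by 85 mm) begins 54 mm behind the grasp point. The pads swing forward as they close: fully open they stand 13 mm farther back than shut.
Start: joints at [-1.447, 0.22, 1.526, -0, 1.395, -0.126], TCP at [0.154, -0.606, 0.242] pointing down, gripper open.
Joint ranges: [-2.98, 2.98], [-0.91, 2.08], [0.09, 2.57], [-1.24, 4.39], [0.2, 2.65], [-2.68, 2.68]. Speed limits (rad/s): [2.57, 2.57, 3.01, 3.14, 3.14, 3.14].

INTERFACE

Orientations are given as a unit quaternion [x, y, z, w].
In Python, from rig import read_state, capture, hand_in, silhouettes, landmark_of gives the robot as it stands. The module is installed in compiled form; this text tells all that it offers.
- The arm moves only by the tool carry_out, never from a script. Its argument "motion" is one flat list of numbers, 5 for each row, row after row: the opening in per cent of the stroke, from 0 (shut) to 100 (fully open), then the shift along the world's x, y, z in cm, then the turn about the world's z in degrees. In form: [fingers, dx, dy, dz, turn, fingers, dx, dy, dz, turn, ...]. A call has exactly 10 rows; each row shifts and turns the pose as measured when the row begins; what a row does not reach is not made up. A row lasts 1/12 s, in which the tool goes at most 41.7 mm and 7.16 degrees, less where a joint would pass 70% of its speed; a pose out of reach is approached as far as the arm can. A call with a gripper value outside its range is refused whole. The fingers move at their own pace and stop on an object; the grip force is fixed at half the most. Time passes only in rows, so rows that do not move let the fingers close, or fill a call up. It gives the time, the measured TCP pose, the force and the opening at its end, in the units of the state.
- read_state(): the state, without advancing time (a new reading comes with each control period).
- capture(name): name is "scene" or "top"; returns a dict with "image" (420x560x3 uint8, red, green, blue), "K" (3x3 intrinsics, pixels), "k1" (the pictures are not rectified: a ray, as slopes to the right and down, at radius r is drawn at 1 + k1 r^2 times it, then the intrinsics apply), "pose" (4x4, takes a point from camera to world coordinates). Camera axes: x right, y down, z forward; pixel columns grow to the right and rows downward; lengths in m; the calibration is good to about 2 mm. A picture is of the moment at which its call begins. There is no depth.
- hand_in(): hands the job in, once; it reports no verdict.
Trained networks look in the newest picture that a camera, given by its name, has taken for a name from the list of things; names that differ only in an ending like _2 or _b are one class to them, and where a whole thing is asked for, a point or a joint stands for the part that bears it (a point fixed in the world has none). Each returns a list of dicts, best first, with "conf" (0 to 1); they miss things now and then, are a little off and sometimes report something else, mostly with a low value. They report only what shows in the picture. A call takes as long as a camera call. They do not tell look-alikes from the thing itself.
- silhouettes(camera, label): "region" (420x560 bool, what is visible of it).
- landmark_of(camera, label): "location" ([x, y, z] in m, in the coordinates of the camera as it stood for that picture, good to about 4 mm: a listed point, or the origin of a listed thing).
The state is a dict: "time": time; "joints": joint angles; "joint_velocities": joint speeds; "tau": joint torques, N m; "position": TCP position; "tool_rot": TCP orientation; "contact_force": force on the tool from outside, world axes, zero at the start; "moment": the same for the moment, N m; "gripper_width": finger opening in m.
Only numpy, scipy, OpenCV 4.12 (cv2) and the standard library are available. Lean on these libraries where they do the work, as an engineer would, in place of code of your own. Each camera call takes 0.05 s, during which the arm holds its last target. There are 200 camera calls.

TASK

Lift the red T-handled key off its peg stand, put it fully down over the brass nut between the yellow cheeks of the blade yoke, and tighten the nut clockwise with short swings, lifting and re-seating the key between swings because the cheeks block a full turn. Finish the nut home with about 0.4 newton metres, never as much as 0.6, and press only gently on it; then stand the key upright back on its own peg stand. Turn the nut only with the key: keep the fingers off the yoke and nut, and leave everything else on the counter alone.

Things in the scene. Friction and masses are not known exactly. Their poses are not given: they have to be found in the camera images.
- key_bar (a point): centre of the crossbar of the loose red T-handled hex key (about 220 g, upright): the place to grasp. The bar is 110 mm long (along x), 14 mm wide, 14 mm high; this point is on the key's turning axis, 82 mm above its mouth. Below it is a 12 mm shaft, then the socket (50 mm outside), whose top is 50 mm below this point
- key_mouth (a point): centre of the key's open lower end, 82 mm below key_bar, same axes. Hexagon opening 33.8 mm across flats, 26 mm deep, its lowest 5 mm flared out by 2 mm as a lead-in; two of its flats face along the bar (x): it fits with the bar's yaw equal to the nut's yaw plus any multiple of 60 degrees. 0.9 mm clearance each side gives about 6 degrees of play either way
- nut_top (a point): on the axis of the brass hexagon nut (32 mm across flats, 14 mm high), at the top of the hexagon. Flats face along x and every 60 degrees. Above it a 4 mm cone narrowing to 25 mm guides the key; bolt end 8 mm above. Key fully down: mouth on the washer 14 mm below this point, bar centre 68 mm above it. The nut keeps its height as it turns
- hubnut (a joint): turn of the nut on its bolt, rad; grows clockwise seen from above (tightening). It starts loose between 0.6 and 1.5, comes up solid (home) at about 3.0, drags at about 0.07 N m on the way and stays where left. Past home the torque climbs by up to 0.1 N m for each degree the key turns. A key pressed hard on the washer rubs, which adds to the torque felt by the hand but not to that on the nut
- bush (a joint): twist of the rubber-mounted bolt under the nut, rad; 0 at rest, grows clockwise as torque is put on the nut, 1 rad per 6 N m (only 0.067 rad at 0.4 N m), springs back when let go
- yoke: fixed yoke, origin on the counter on the nut's axis: base 130 x 100 x 22 mm on a white oval blade (520 x 150 x 19 mm, long along x, middle 60 mm towards +x). Two yellow cheeks 120 mm long along x, 8 mm thick, inner faces at y = +40 and -40 mm, tops 117 mm up: with the key on the nut its bar can point only within 39 degrees either side of the yoke's x axis
- stand_seat (a point): red key's fixed black peg stand: disc 68 mm across and 8 mm high, this point at the centre of its top; from it a 23 mm round peg with a coned tip rises 18 mm. The key stands over the peg with its mouth on the disc (mouth at this point, bar centre 82 mm above it)
- smallkey_bar (a point): bar centre of the blue T-handled key, a bystander of the same shape and height with a square socket that does not fit; leave it standing on its own stand
- driver: screwdriver lying on the counter, bystander
- mug: glass mug 100 mm high, bystander
- mug2: second glass mug 100 mm high, bystander
- jug: clear jug 130 mm high, bystander
- cup: white cup 90 mm high, bystander
- spare: spare brass ring 36 mm across, 12 mm high, bystander
- tray: low aluminium tray, bystander
Mind the look-alikes: they are no part of the job. Leave any orange look-alike of the part that bears key_bar alone.

How it is judged:
On the way, in this order (a step that is already met when the one before it is completed fails the run):
1. the red key is fully down over the nut (horizontal distance between key_mouth and nut_top below 0.004 m and z of key_mouth in the frame of yoke below 0.03 m and angle between key_mouth's own z axis and vertical below 0.08 rad), for 0.1 s.
2. the nut is home and the key holds at least 0.22 N m on it (value of joint hubnut above 2.93 rad and value of joint bush above 0.0367 rad and z of key_mouth in the frame of yoke below 0.032 m), for 0.15 s.
At the end, for the whole second after the job is handed in: the nut is still home (joint hubnut above 2.9 rad), and the red key stands upright (within 0.08 rad) and at rest on its own peg stand, mouth within 9 mm sideways and 10 mm in all of the stand's seat (value of joint hubnut above 2.9 rad and horizontal distance between key_mouth and stand_seat below 0.009 m and distance between key_mouth and stand_seat below 0.01 m and angle between key_mouth's own z axis and vertical below 0.08 rad and linear speed of key below 0.02 m/s); the robot touches nothing.
It fails at once if the nut was overtightened (0.6 N m or more on the bolt) (value of joint bush above 0.1 rad).
It fails at once if the key was forced on the nut or yoke (all their contact forces together above 80 N) (contact force between key and yoke above 80 N).
It fails at once if the fingers touched the yoke or the nut (contact force between the fingers and yoke above 3 N).
It fails at once if a bystander was moved by more than 2 cm (distance of any of smallkey_bar, driver, mug, mug2, jug, cup, spare, tray from where it was at the start of the episode above 0.02 m).
It also fails if it takes over 72 s, if anything falls off the work surface, if the arm or the gripper's body presses on something with over 40 N, if the wrist force passes 120 N, or if a joint passes its speed limit or range.

## Working session

There is one attempt and no reset: what is moved stays moved. The work goes in short steps, Python scripts to look and compute and a tool call to move; the robot and the scene stay as the last step left them, time stands still between calls to the robot, and variables do not carry over. Pictures are saved under pics/ and viewed, about 8 in all and at most 12, crops included, and the job is handed in when it is done.

Besides the shell and the picture viewer there is one more tool, called after "Request:" in YAML: its name, and indented under it one key for each argument. carry_out: Moves the arm, as the interface text tells. Its arguments: {"type":"object","properties":{"motion":{"type":"array","items":{"type":"number"}}},"required":["motion"]}

```bash
mkdir -p pics
cat > h.py <<'E'
import numpy as np, cv2
from rig import *
def cap(n):
    c=capture(n); return c
def save(c,name): cv2.imwrite('pics/'+name,c['image'][:,:,::-1])
def lm(cam,c,label):
    out=[]
    for d in landmark_of(cam,label):
        p=c['pose']@np.r_[d['location'],1]; out.append((round(float(d['conf']),2),np.round(p[:3],4), np.round(proj(c,p[:3]))))
    return out
def proj(c,p):
    q=np.linalg.inv(c['pose'])@np.r_[p,1]; s=q[:2]/q[2]; s=s*(1+c['k1']*(s@s)); return (c['K']@np.r_[s,1])[:2]
def ray(c,uv,z):
    s0=(np.linalg.inv(c['K'])@np.r_[uv,1])[:2]; s=s0.copy()
    for _ in range(20): s=s0/(1+c['k1']*(s@s))
    d=c['pose'][:3,:3]@np.r_[s,1]; o=c['pose'][:3,3]; return o+d*(z-o[2])/d[2]
E
python3 - <<'E'
from h import *
for n in('scene','top'):
    c=cap(n); save(c,n+'0.png'); print(n,np.round(c['pose'],3).tolist(),c['K'][0,0],c['k1'])
    for l in('key_bar','key_mouth','nut_top','yoke','stand_seat','smallkey_bar','driver','mug','jug','cup','spare','tray'):
        print(l,lm(n,c,l))
print(read_state())
E
```

```text
scene [[0.507, 0.751, -0.422, 1.328], [0.862, -0.436, 0.259, -0.411], [0.011, -0.495, -0.869, 1.572], [0.0, 0.0, 0.0, 1.0]] 500.57142983066285 0.0043454020487469
key_bar [(0.87, array([ 0.5055, -0.3377,  0.0863]), array([164., 229.])), (0.76, array([ 0.6455, -0.2288,  0.0918]), array([212., 246.])), (0.49, array([ 0.6769, -0.0768,  0.082 ]), array([258., 234.]))]
key_mouth [(0.81, array([ 0.7859, -0.1893, -0.0008]), array([245., 286.])), (0.71, array([ 0.6454, -0.2261,  0.0079]), array([216., 256.])), (0.67, array([ 0.504 , -0.3344,  0.0044]), array([169., 239.])), (0.64, array([ 6.744e-01, -8.030e-02, -4.000e-04]), array([257., 245.])), (0.52, array([ 0.6497, -0.2257,  0.0087]), array([216., 257.])), (0.31, array([0.5914, 0.0919, 0.0041]), array([288., 204.]))]
nut_top [(0.45, array([0.5868, 0.097 , 0.0412]), array([288., 197.]))]
yoke [(0.94, array([0.5912, 0.0964, 0.0025]), array([289., 204.]))]
stand_seat [(0.66, array([ 0.6468, -0.2276,  0.0134]), array([215., 256.]))]
smallkey_bar [(0.81, array([ 0.4641, -0.1936,  0.0901]), array([198., 200.]))]
driver [(0.6, array([0.5342, 0.3
[... 2345 characters left out ...]
 'joints': array([-1.44715246e+00,  2.20368812e-01,  1.52651132e+00, -4.60056759e-06,
        1.39468742e+00, -1.26124782e-01]), 'joint_velocities': array([ 5.30145986e-04,  7.23728979e-04,  3.94781560e-04, -8.62021980e-05,
       -3.39163266e-04, -4.97657611e-04]), 'tau': array([ 8.00399448e-04, -4.96838307e+01, -3.89732802e+01, -1.18236744e-04,
        8.63978476e-04,  1.34606515e-05]), 'position': array([ 0.1544664 , -0.60560452,  0.24231298]), 'tool_rot': array([ 9.92212032e-01,  1.24560360e-01, -2.28027983e-06,  1.25502376e-05]), 'contact_force': array([-0.03447353, -0.15834985, -0.65813399]), 'moment': array([ 0.01231621,  0.03821496, -0.02211608]), 'gripper_width': 0.0853109668860439}
```

Run:
```python
import cv2,numpy as np
a=cv2.imread('pics/scene0.png')[130:330,110:410]; b=cv2.imread('pics/top0.png')[110:310,210:470]
a=cv2.resize(a,None,fx=2.6,fy=1.5*1.0 if 0 else 2.6)
b=cv2.resize(b,None,fx=3,fy=3)
cv2.imwrite('pics/a.png',a);cv2.imwrite('pics/b.png',b)
```

```text
(no output)
```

View pics/a.png

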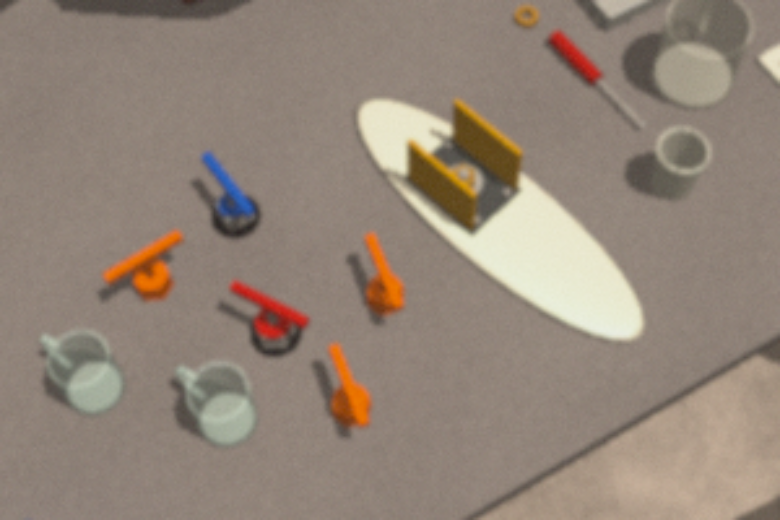

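View pics/b.png

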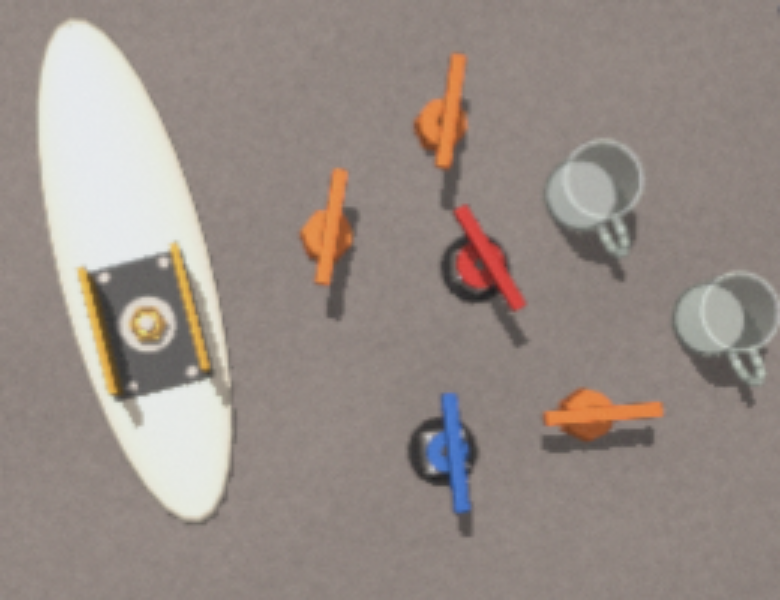

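Candidates in the top view are the red key at (373,196), three orange look-alikes at (321,186), (359,146) and (410,248), and the blue key at (361,260). Red on the black stand is the one. Next I'll average a few frames and look closely at the nut.

```bash
cat >> h.py <<'E'
from scipy.optimize import minimize
def avg(n,k):
    cs=[capture(n) for _ in range(k)]; c=cs[0]; c['image']=np.mean([x['image'] for x in cs],0); return c
def rect(c,x,y,yaw,z,L,W,n=(45,9)):
    a,b=np.meshgrid(np.linspace(-L/2,L/2,n[0]),np.linspace(-W/2,W/2,n[1])); 
    return np.array([proj(c,[x+np.cos(yaw)*u-np.sin(yaw)*v,y+np.sin(yaw)*u+np.cos(yaw)*v,z]) for u,v in zip(a.ravel(),b.ravel())],np.float32)
def samp(m,p): return cv2.remap(m.astype(np.float32),p[None,:,0].copy(),p[None,:,1].copy(),cv2.INTER_LINEAR)[0]
def fitbar(c,x,y,yaw,z):
    im=c['image'].astype(float); red=np.clip((im[:,:,0]-np.maximum(im[:,:,1],im[:,:,2])-20)/120,0,1)
    f=lambda q:-(2*samp(red,rect(c,q[0],q[1],q[2],z,.110,.014)).mean()-samp(red,rect(c,q[0],q[1],q[2],z,.124,.024)).mean())
    best=min((minimize(f,[x+i,y+j,yaw],method='Nelder-Mead',options=dict(initial_simplex=[[x+i,y+j,yaw],[x+i+.008,y+j,yaw],[x+i,y+j+.008,yaw],[x+i,y+j,yaw+.15]])) for i in(-.004,.004) for j in(-.004,.004)),key=lambda r:r.fun)
    return best.x,best.fun
E
python3 - <<'E'
from h import *
out=[]
for n,uv,e in(('scene',(288,197),None),('top',(259,217),None)):
    c=avg(n,8); np.savez(n+'.npz',**c)
    if n=='top': a,b=ray(c,(364,180),.097),ray(c,(383.3,211),.097); yaw=np.arctan2(*(a-b)[1::-1]); print('rough',(a+b)/2,yaw)
    u,v=uv; k=c['image'][v-38:v+38,u-50:u+50]; out.append(cv2.resize(k,None,fx=7.8,fy=7.8,interpolation=cv2.INTER_CUBIC).clip(0,255)[:,:,::-1])
for n in('top','scene'):
    c=dict(np.load(n+'.npz')); print(n,fitbar(c,.645,-.228,yaw,.097))
cv2.imwrite('pics/ys.png',out[0]);cv2.imwrite('pics/yt.png',out[1])
E
```

```text
rough [ 0.64592404 -0.22961646  0.097     ] 0.5588779385086953
top (array([ 0.64630051, -0.2275378 ,  0.54366443]), np.float64(-1.145399570465088))
scene (array([ 0.64828106, -0.22727317,  0.53396333]), np.float64(-1.1543724536895752))[ WARN:0@66.167] global loadsave.cpp:1063 imwrite_ Unsupported depth image for selected encoder is fallbacked to CV_8U.
```

View pics/yt.png

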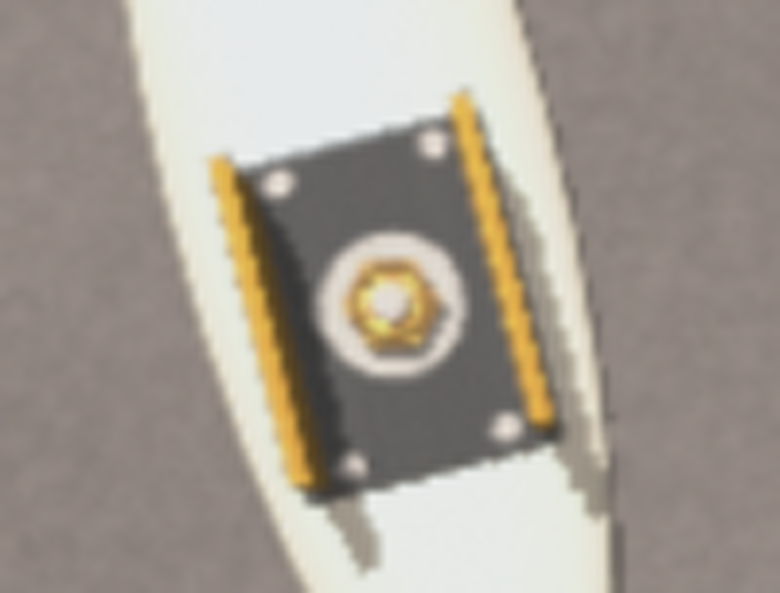

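View pics/ys.png

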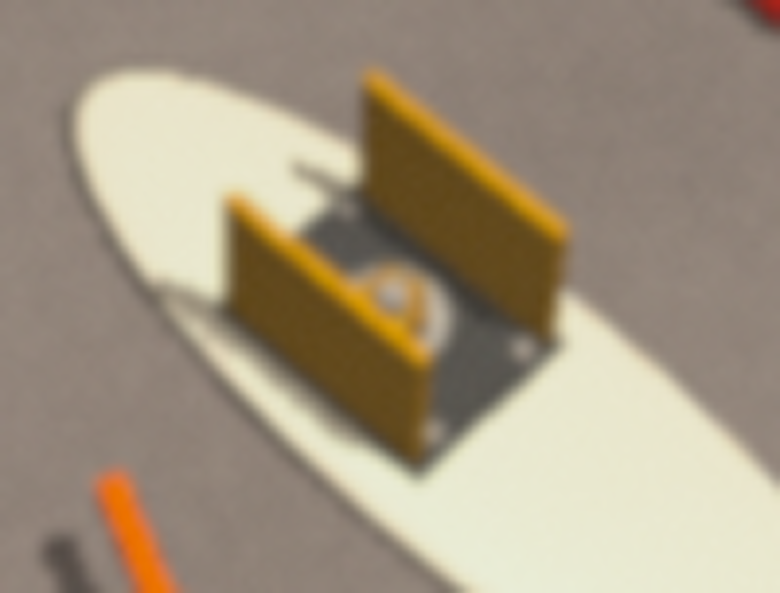

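```bash
cat > nut.py <<'E'
from h import *
def hexfit(c,x0,y0,ztop=.041,k=8,h=14):
    u,v=proj(c,[x0,y0,ztop]).round().astype(int); im=c['image'][v-h:v+h,u-h:u+h].astype(float)
    sat=(im[:,:,0]-im[:,:,2])/(im.max(2)+1); 
    d=proj(c,[x0,y0,ztop])-[u-h,v-h]; yy,xx=np.mgrid[:2*h,:2*h]; r=np.hypot(xx-d[0],yy-d[1]); px=c['K'][0,0]/1.5
    ign=(r<.010*px)|(r>.026*px)
    def score(q):
        m=np.zeros((2*h*k,2*h*k),np.uint8); P=[]
        for z in(ztop,ztop-.014):
            for i in range(6):
                t=q[2]+np.pi/6+i*np.pi/3; P.append((proj(c,[q[0]+.01848*np.cos(t),q[1]+.01848*np.sin(t),z])-[u-h,v-h]+.5)*k)
        cv2.fillConvexPoly(m,cv2.convexHull(np.float32(P)).round().astype(np.int32),255)
        m=cv2.resize(cv2.GaussianBlur(m,(0,0),k*.5),(2*h,2*h),interpolation=cv2.INTER_AREA)/255.
        return -np.corrcoef(m[~ign],sat[~ign])[0,1]
    res=[]
    for y in np.deg2rad(np.arange(0,60,7.5)):
        r_=minimize(score,[x0,y0,y],method='Nelder-Mead',options=dict(initial_simplex=[[x0,y0,y],[x0+.004,y0,y],[x0,y0+.004,y],[x0,y0,y+.12]]))
        res.append((round(r_.fun,4),np.round(r_.x[:2],4),round(np.rad2deg(r_.x[2])%60,1)))
    return sorted(res,key=lambda t:t[0])[:5]
E
python3 - <<'E'
from nut import *
for n in('top','scene'):
    c=dict(np.load(n+'.npz')); im=c['image']
    for t in hexfit(c,.586,.0945): print(n,t)
    if n=='top':
        # washer: bright centroid moments inside radius; fit with circle mask
        rgb=im.max(2); 
        def f(q):
            a=np.arange(0,2*np.pi,.06); p=lambda r:np.array([proj(c,[q[0]+r*np.cos(t),q[1]+r*np.sin(t),.027]) for t in a],np.float32)
            return -(samp(rgb,p(q[2]-.002))-samp(rgb,p(q[2]+.002))).mean()
        r=minimize(f,[.586,.0945,.029],method='Nelder-Mead',options=dict(initial_simplex=[[.586,.0945,.028],[.589,.0945,.028],[.586,.0975,.028],[.586,.0945,.031]])); print('washer',r.x,r.fun)
        y=(im[:,:,0]-im[:,:,2])/(im.max(2)+1)
        g=lambda q:-sum(2*samp(y,rect(c,q[0]-s*np.sin(q[2]),q[1]+s*np.cos(q[2]),q[2],.117,.120,.008)).mean()-samp(y,rect(c,q[0]-s*np.sin(q[2]),q[1]+s*np.cos(q[2]),q[2],.117,.130,.016)).mean() for s in(.044,-.044))
        q0=[.586,.0945,np.deg2rad(14)]
        r=minimize(g,q0,method='Nelder-Mead',options=dict(initial_simplex=[q0,[.592,.0945,.24],[.586,.100,.24],[.586,.0945,.34]])); print('yoke',r.x,np.rad2deg(r.x[2]),r.fun)
E
```

```text
top (np.float64(-0.9948), array([0.5839, 0.0936]), np.float64(3.2))
top (np.float64(-0.9946), array([0.5838, 0.0936]), np.float64(4.8))
top (np.float64(-0.9946), array([0.5838, 0.0936]), np.float64(4.9))
top (np.float64(-0.9944), array([0.5839, 0.0936]), np.float64(3.9))
top (np.float64(-0.994), array([0.5839, 0.0935]), np.float64(5.1))
washer [0.58425809 0.09368912 0.02724409] -78.84651947021484
yoke [0.58281901 0.09223744 0.27318515] 15.652356305762035 -1.4865931272506714
scene (np.float64(-0.7335), array([0.5888, 0.0826]), np.float64(21.6))
scene (np.float64(-0.733), array([0.5886, 0.0827]), np.float64(18.7))
scene (np.float64(-0.7328), array([0.5891, 0.0821]), np.float64(16.5))
scene (np.float64(-0.7325), array([0.5888, 0.0843]), np.float64(44.2))
scene (np.float64(-0.7322), array([0.5886, 0.0836]), np.float64(29.6))
```

Fits: key at (0.646, -0.2275), bar yaw 31°; nut at (0.584, 0.0936), yaw 4° mod 60; yoke yaw 15.6°. Crops ys and yt show the nut open between its cheeks, with its top-view centre at about pixel (259,218). Now moving.

Request:
carry_out:
  motion: [60, 3.3, 2.5, 0, 1.7, 60, 3.3, 2.5, 0, 1.7, 60, 3.3, 2.5, 0, 1.7, 60, 3.3, 2.5, 0, 1.7, 60, 3.3, 2.5, 0, 1.7, 60, 3.3, 2.5, 0, 1.7, 60, 3.3, 2.5, 0, 1.7, 60, 3.3, 2.5, 0, 1.7, 60, 3.3, 2.5, 0, 1.7, 60, 3.3, 2.5, 0, 1.7]

```text
time: 2.93
position: [0.4812, -0.3544, 0.2433]
tool_rot: [0.963, 0.269, -0.0, 0.003]
contact_force: [1.2, -1.0, 0.6]
gripper_width: 0.051
```

Request:
carry_out:
  motion: [60, 3.3, 2.5, 0, 0, 60, 3.3, 2.5, 0, 0, 60, 3.3, 2.5, 0, 0, 60, 3.3, 2.5, 0, 0, 60, 2.5, 2.0, -1.5, 0, 60, 0, 0, -3, 0, 60, 0, 0, -3, 0, 60, 0, 0, 0, 0, 60, 0, 0, 0, 0, 60, 0, 0, 0, 0]

```text
time: 3.77
position: [0.6476, -0.2222, 0.1696]
tool_rot: [0.961, 0.276, 0.003, 0.005]
contact_force: [0.3, -1.1, 0.0]
gripper_width: 0.0511
```

```bash
python3 -c "
from rig import *;s=read_state();print(s['position'],s['tool_rot'],s['moment'])"
```

```text
[ 0.6475768  -0.22219705  0.16960641] [0.96127874 0.27551904 0.00332313 0.00462477] [ 0.04388729 -0.01990487  0.03081667]
```

Request:
carry_out:
  motion: [60, -0.1, -0.5, 0, -0.5, 60, 0, 0, 0, 0, 60, 0, 0, -2.5, 0, 60, 0, 0, -2.5, 0, 60, 0, 0, -2, 0, 60, 0, 0, -1, 0, 60, 0, 0, -0.5, 0, 60, 0, 0, 0, 0, 60, 0, 0, 0, 0, 60, 0, 0, 0, 0]

```text
time: 4.6
position: [0.6529, -0.2386, 0.1024]
tool_rot: [0.964, 0.266, 0.014, 0.015]
contact_force: [0.4, -0.4, -0.8]
gripper_width: 0.0514
```

```bash
python3 -c "
from rig import *;s=read_state();print(s)"
```

```text
{'time': 4.6, 'joints': array([-0.46210713,  0.47650419,  1.47422581, -0.00375083,  1.15109166,
        0.57073127]), 'joint_velocities': array([-0.00314763, -0.01570664, -0.01758119, -0.00037021,  0.00700198,
       -0.00182561]), 'tau': array([-7.24344794e-02, -5.83461821e+01, -3.60217273e+01, -2.31101521e-02,
       -2.33670501e-01,  8.17817886e-05]), 'position': array([ 0.65293119, -0.23863496,  0.10242386]), 'tool_rot': array([0.96365644, 0.266398  , 0.01364933, 0.01456226]), 'contact_force': array([ 0.41896143, -0.35968034, -0.7627241 ]), 'moment': array([-0.00351757,  0.06372791,  0.01801259]), 'gripper_width': 0.05139090235243609}
```

Request:
carry_out:
  motion: [60, 0, 0, 0, 0, 60, 0, 0, 0, 0, 60, 0, 0, 0, 0, 60, 0, 0, 0, 0, 60, 0, 0, 0, 0, 60, 0, 0, 0, 0, 60, 0, 0, 0, 0, 60, 0, 0, 0, 0, 60, 0, 0, 0, 0, 60, 0, 0, 0, 0]

```text
time: 5.43
position: [0.6556, -0.2395, 0.1078]
tool_rot: [0.963, 0.267, 0.016, 0.017]
contact_force: [0.9, 0.2, -0.1]
gripper_width: 0.0515
```

```bash
python3 -c "
from rig import *;s=read_state();print(s)"
```

```text
{'time': 5.4333, 'joints': array([-0.46149377,  0.47170302,  1.47020391, -0.00369862,  1.15247306,
        0.57071677]), 'joint_velocities': array([-1.05238908e-03,  3.33007759e-04,  5.33401931e-04, -1.78228656e-06,
        1.59381004e-03,  7.91243306e-04]), 'tau': array([ 5.23406197e-03, -5.86778712e+01, -3.64016283e+01, -1.60622498e-02,
       -2.46631997e-01, -2.17059331e-06]), 'position': array([ 0.65563122, -0.23948801,  0.10775657]), 'tool_rot': array([0.96349984, 0.26666082, 0.01643737, 0.01702589]), 'contact_force': array([ 0.93715076,  0.19150317, -0.09399926]), 'moment': array([-0.05163654, -0.00320364,  0.02690513]), 'gripper_width': 0.0514893801834367}
```

Request:
carry_out:
  motion: [60, -0.2, 0.2, 0.8, 0, 60, -0.1, 0.2, 0.8, 0, 60, -0.1, 0.2, 0.8, 0, 60, -0.1, 0.2, 0.8, 0, 60, -0.1, 0.2, 0.8, 0, 60, -0.1, 0.2, 0.8, 0, 60, -0.1, 0, 0.8, 0, 60, -0.1, 0, 0.8, 0, 60, 0, 0, 0, 0, 60, 0, 0, 0, 0]

```text
time: 6.27
position: [0.6463, -0.2261, 0.1816]
tool_rot: [0.963, 0.267, 0.018, 0.018]
contact_force: [0.6, 0.1, 0.8]
gripper_width: 0.0512
```

```bash
cat > st.py <<'E'
from rig import *; import numpy as np
from scipy.spatial.transform import Rotation as R
s=read_state(); r=R.from_quat(s['tool_rot']).as_matrix(); 
print('t',s['time'],'pos',np.round(s['position'],4),'yaw',round(np.degrees(np.arctan2(r[1,0],r[0,0])),2),'zaxis',np.round(r[:2,2],4),'F',np.round(s['contact_force'],1),'M',np.round(s['moment'],3),'w',round(s['gripper_width'],4),'v',np.round(s['joint_velocities'],3))
E
python3 st.py
```

```text
t 6.2667 pos [ 0.6463 -0.2261  0.1816] yaw 31.0 zaxis [ 0.0442 -0.0256] F [0.6 0.1 0.8] M [-0.015  0.038 -0.017] w 0.0512 v [-0.    -0.019 -0.015 -0.     0.009 -0.001]
```

Request:
carry_out:
  motion: [60, 0, 0, 2.5, 0, 60, 0, 0, 2.5, 0, 60, 0, 0, 2, 0, 60, 0, 0, 1, 0, 60, 0, 0, 0.5, 0, 60, 0, 0, 0, 0, 60, 0, 0, 0, 0, 60, 0, 0, -0.6, 0, 60, 0, 0, -1.2, 0, 60, 0, 0, -1.2, 0]

```text
time: 7.1
position: [0.6438, -0.2257, 0.232]
tool_rot: [0.964, 0.266, 0.015, 0.016]
contact_force: [-0.1, 0.9, 0.9]
gripper_width: 0.0511
```

```bash
python3 st.py
```

```text
t 7.1 pos [ 0.6438 -0.2257  0.232 ] yaw 30.94 zaxis [ 0.0375 -0.0225] F [-0.1  0.9  0.9] M [-0.029 -0.043  0.02 ] w 0.0511 v [-0.001  0.104  0.185 -0.001 -0.273  0.001]
```

Run:
```python
from h import *
o=[]
for n in('scene','top'):
    c=cap(n); u,v=proj(c,[.64,-.228,.1]).round().astype(int); o.append(cv2.resize(c['image'][v-40:v+40,u-28:u+28],None,fx=7,fy=7,interpolation=cv2.INTER_CUBIC)[:,:,::-1])
    print(n,lm(n,c,'key_bar'),lm(n,c,'key_mouth'))
cv2.imwrite('pics/k1.png',np.hstack(o))
```

```text
scene [(0.85, array([ 0.7889, -0.1955,  0.0845]), array([243., 278.])), (0.81, array([ 0.6799, -0.0811,  0.0852]), array([257., 235.])), (0.69, array([ 0.6473, -0.2276,  0.092 ]), array([213., 247.])), (0.58, array([ 0.5036, -0.3376,  0.0835]), array([164., 229.]))] [(0.75, array([ 0.7858, -0.1925,  0.0029]), array([244., 286.])), (0.74, array([ 0.5026, -0.3315,  0.001 ]), array([170., 239.])), (0.65, array([ 0.648 , -0.2265,  0.0082]), array([216., 257.]))]
top [(0.93, array([ 0.7847, -0.1894,  0.0859]), array([359., 147.])), (0.87, array([ 0.6747, -0.0813,  0.084 ]), array([320., 185.])), (0.68, array([ 0.6465, -0.2289,  0.0897]), array([373., 196.])), (0.5, array([ 0.4986, -0.333 ,  0.0819]), array([410., 249.]))] [(0.72, array([ 0.7843, -0.1916,  0.0025]), array([356., 153.])), (0.59, array([ 0.6413, -0.2272,  0.0092]), array([368., 200.])), (0.54, array([ 0.673 , -0.0796,  0.001 ]), array([318., 189.]))]
```

View pics/k1.png

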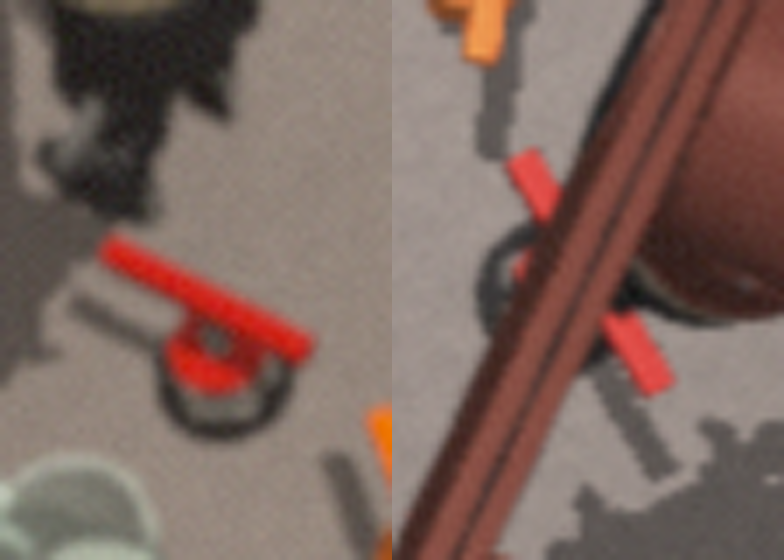

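Request:
carry_out:
  motion: [60, 0, 0, -1, 0, 60, 0, 0, -1, 0, 60, 0.1, 0, -1, 0, 60, 0.1, 0, -1, 0, 60, 0, 0, -1, 0, 60, 0, 0, -1, 0, 60, 0, 0, -0.6, 0, 60, 0, 0, -0.3, 0, 60, 0, 0, 0, 0, 60, 0, 0, 0, 0]

```text
time: 8.23
position: [0.6462, -0.2257, 0.1576]
tool_rot: [0.964, 0.267, 0.016, 0.016]
contact_force: [0.7, 0.1, 0.3]
gripper_width: 0.0512
```

```bash
python3 st.py
```

```text
t 8.2333 pos [ 0.6462 -0.2257  0.1576] yaw 30.95 zaxis [ 0.0389 -0.0232] F [0.7 0.1 0.3] M [ 0.029 -0.005  0.036] w 0.0512 v [ 0.001  0.008  0.004 -0.001 -0.003 -0.   ]
```

Request:
carry_out:
  motion: [60, 0, -0.1, -0.6, 0, 60, 0, -0.1, -0.8, 0, 60, 0, 0, -0.8, 0, 60, 0, 0, -0.8, 0, 60, 0, 0, -0.8, 0, 60, 0, 0, -0.6, 0, 60, 0, 0, -0.4, 0, 60, 0, 0, -0.2, 0, 60, 0, 0, 0, 0, 60, 0, 0, 0, 0]

```text
time: 9.07
position: [0.6465, -0.2282, 0.1031]
tool_rot: [0.964, 0.266, 0.016, 0.017]
contact_force: [0.1, 0.0, -0.1]
gripper_width: 0.051
```

```bash
python3 st.py
```

```text
t 9.0667 pos [ 0.6465 -0.2282  0.1031] yaw 30.94 zaxis [ 0.0404 -0.0239] F [ 0.1  0.  -0.1] M [0.036 0.062 0.039] w 0.051 v [ 0.003  0.005  0.001  0.001 -0.001 -0.001]
```

Request:
carry_out:
  motion: [60, 0, 0, -0.4, 0, 60, 0, 0, -0.5, 0, 60, 0, 0, -0.4, 0, 60, 0, 0, -0.3, 0, 60, 0, 0, -0.2, 0, 60, 0, 0, 0, 0, 0, 0, 0, 0, 0, 0, 0, 0, 0, 0, 0, 0, 0, 0, 0, 0, 0, 0, 0, 0]

```text
time: 9.9
position: [0.6474, -0.2283, 0.0848]
tool_rot: [0.964, 0.266, 0.017, 0.018]
contact_force: [0.4, 0.5, -0.7]
gripper_width: 0.0129
```

```bash
python3 st.py
```

```text
t 9.9 pos [ 0.6474 -0.2283  0.0848] yaw 30.95 zaxis [ 0.0424 -0.0246] F [ 0.4  0.5 -0.7] M [0.222 0.197 0.005] w 0.0129 v [ 0.    -0.002  0.001 -0.001  0.001 -0.   ]
```

Request:
carry_out:
  motion: [0, 0, 0, 0.5, 0, 0, 0, 0, 0.8, 0, 0, 0, 0, 1.2, 0, 0, 0, 0, 1.5, 0, 0, 0, 0, 1.8, 0, 0, 0, 0, 1.8, 0, 0, 0, 0, 1.8, 0, 0, 0, 0, 1.5, 0, 0, 0, 0, 1, 0, 0, 0, 0, 0.5, 0]

```text
time: 10.73
position: [0.645, -0.2275, 0.2193]
tool_rot: [0.964, 0.266, 0.016, 0.017]
contact_force: [0.4, 1.1, -1.2]
gripper_width: 0.0129
```

```bash
python3 st.py
```

```text
t 10.7333 pos [ 0.645  -0.2275  0.2193] yaw 30.95 zaxis [ 0.0404 -0.0243] F [ 0.4  1.1 -1.2] M [-0.006  0.004  0.005] w 0.0129 v [-0.002 -0.061 -0.07  -0.001  0.112 -0.002]
```

Request:
carry_out:
  motion: [0, -0.3, 0.8, 0, -1.3, 0, -0.3, 1.6, 0, -1.4, 0, -0.3, 1.8, 0, -1.4, 0, -0.3, 1.8, 0, -1.4, 0, -0.3, 1.8, 0, -1.4, 0, -0.3, 1.8, 0, -1.4, 0, -0.3, 1.8, 0, -1.4, 0, -0.3, 1.8, 0, -1.4, 0, -0.3, 1.8, 0, -1.4, 0, -0.3, 1.8, 0, -1.4]

```text
time: 11.57
position: [0.6125, -0.058, 0.2228]
tool_rot: [0.99, 0.139, 0.014, 0.021]
contact_force: [-0.3, -0.8, -1.7]
gripper_width: 0.0128
```

Request:
carry_out:
  motion: [0, -0.3, 1.8, 0, -1.4, 0, -0.3, 1.8, 0, -1.4, 0, -0.3, 1.8, 0, -1.4, 0, -0.3, 1.8, 0, -1.4, 0, -0.3, 1.6, 0, -1.4, 0, -0.3, 1.4, 0, -1.4, 0, -0.3, 1.0, 0, -1.4, 0, -0.3, 0.5, 0, -1.4, 0, 0, 0, 0, 0, 0, 0, 0, 0, 0]

```text
time: 12.4
position: [0.5833, 0.0696, 0.2213]
tool_rot: [0.999, 0.039, 0.01, 0.021]
contact_force: [-0.3, -0.3, -1.3]
gripper_width: 0.0134
```

```bash
python3 st.py
```

```text
t 12.4 pos [0.5833 0.0696 0.2213] yaw 4.48 zaxis [ 0.0208 -0.0421] F [-0.3 -0.3 -1.3] M [0.01  0.013 0.049] w 0.0134 v [ 0.01  -0.003  0.007  0.005  0.004  0.007]
```

Request:
carry_out:
  motion: [0, 0, 0.4, 0, 0, 0, 0, 0.6, 0, -0.5, 0, 0, 0.7, 0, -0.5, 0, 0, 0.5, 0, 0, 0, 0, 0.4, 0, 0, 0, 0, 0.2, 0, 0, 0, 0, 0, 0, 0, 0, 0, 0, 0, 0, 0, 0, 0, 0, 0, 0, 0, 0, 0, 0]

```text
time: 13.23
position: [0.5838, 0.0987, 0.221]
tool_rot: [0.999, 0.029, 0.009, 0.022]
contact_force: [0.1, 0.6, -1.3]
gripper_width: 0.0129
```

```bash
python3 st.py
python3 - <<'E'
from h import *
o=[]
for n in('scene','top'):
    c=cap(n); u,v=proj(c,[.585,.09,.18]).round().astype(int); o.append(cv2.resize(c['image'][v-45:v+45,u-30:u+30],None,fx=6,fy=6,interpolation=cv2.INTER_CUBIC)[:,:,::-1])
    for l in('key_bar','key_mouth'): print(n,l,[x for x in lm(n,c,l) if x[1][2]>.1 or np.hypot(*(x[1][:2]-[.584,.09]))<.05])
cv2.imwrite('pics/k2.png',np.hstack(o))
E
```

```text
t 13.2333 pos [0.5838 0.0987 0.221 ] yaw 3.38 zaxis [ 0.0195 -0.0429] F [ 0.1  0.6 -1.3] M [ 0.    -0.015  0.036] w 0.0129 v [-0.     0.002 -0.    -0.     0.001  0.001]
scene key_bar [(0.65, array([0.5813, 0.099 , 0.2281]), array([290., 166.]))]
scene key_mouth [(0.67, array([0.5852, 0.099 , 0.1451]), array([290., 181.]))]
top key_bar []
top key_mouth []
```

View pics/k2.png

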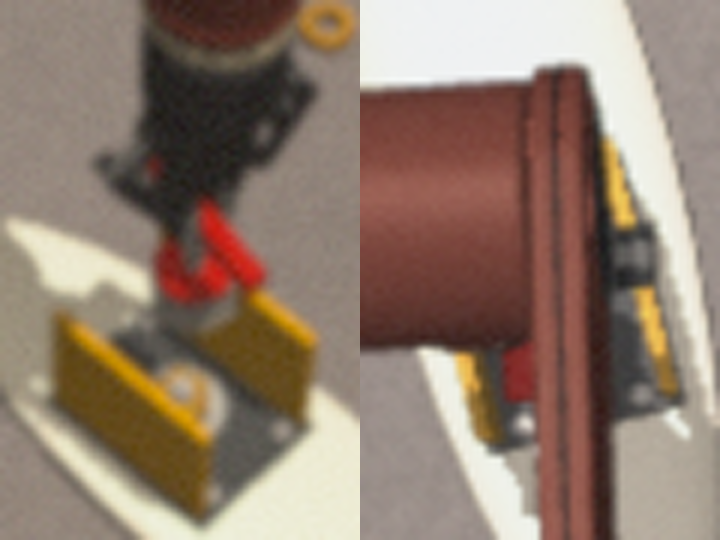

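Request:
carry_out:
  motion: [0, 0, -0.15, -0.6, 0, 0, 0, -0.15, -1, 0, 0, 0, 0, -1.1, 0, 0, 0, 0, -1.1, 0, 0, 0, 0, -1.1, 0, 0, 0, 0, -1.1, 0, 0, 0, 0, -1, 0, 0, 0, 0, -0.6, 0, 0, 0, 0, -0.3, 0, 0, 0, 0, 0, 0]

```text
time: 14.37
position: [0.5812, 0.095, 0.1302]
tool_rot: [0.999, 0.029, 0.006, 0.022]
contact_force: [-0.4, -1.2, -1.2]
gripper_width: 0.0124
```

```bash
python3 st.py
python3 - <<'E'
from h import *
c=avg('scene',2); u,v=proj(c,[.585,.09,.1]).round().astype(int); k=c['image'][v-38:v+38,u-50:u+50]
cv2.imwrite('pics/k3.png',cv2.resize(k,None,fx=7.8,fy=7.8,interpolation=cv2.INTER_CUBIC).clip(0,255)[:,:,::-1])
E
```

```text
t 14.3667 pos [0.5812 0.095  0.1302] yaw 3.34 zaxis [ 0.0141 -0.0431] F [-0.4 -1.2 -1.2] M [ 0.024  0.003 -0.033] w 0.0124 v [ 0.     0.009 -0.     0.002  0.    -0.001][ WARN:0@3.870] global loadsave.cpp:1063 imwrite_ Unsupported depth image for selected encoder is fallbacked to CV_8U.
```

View pics/k3.png

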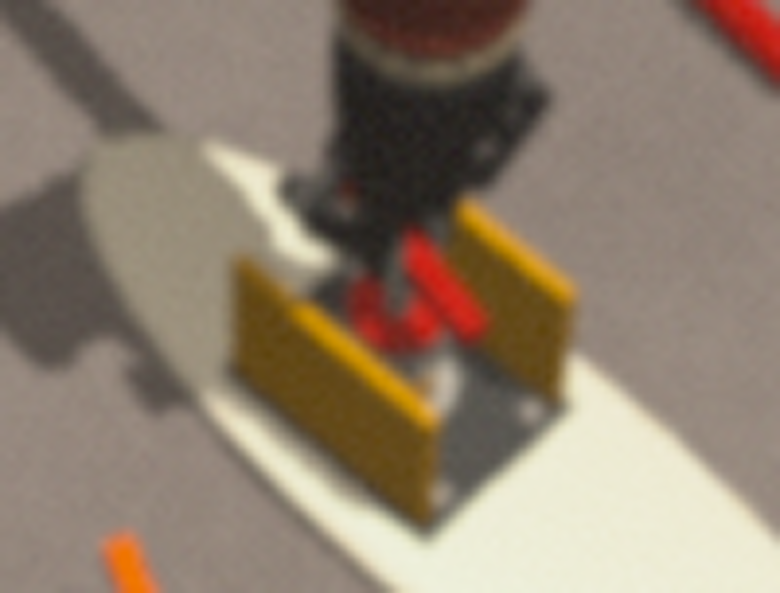

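Request:
carry_out:
  motion: [0, 0.1, 0, -0.2, 0, 0, 0.1, 0, -0.2, 0, 0, 0, 0, -0.2, 0, 0, 0, 0, -0.2, 0, 0, 0, 0, -0.2, 0, 0, 0, 0, -0.2, 0, 0, 0, 0, -0.2, 0, 0, 0, 0, 0, 0, 0, 0, 0, 0, 0, 0, 0, 0, 0, 0]

```text
time: 15.3
position: [0.5866, 0.0952, 0.1195]
tool_rot: [0.999, 0.029, 0.011, 0.022]
contact_force: [0.3, -0.1, -2.5]
gripper_width: 0.0132
```

```bash
python3 st.py
```

```text
t 15.3 pos [0.5866 0.0952 0.1195] yaw 3.35 zaxis [ 0.0223 -0.0428] F [ 0.3 -0.1 -2.5] M [ 0.049 -0.001  0.004] w 0.0132 v [-0.001 -0.001 -0.002 -0.001 -0.001 -0.   ]
```

Request:
carry_out:
  motion: [0, 0, 0, -0.2, 0, 0, 0, 0, -0.3, 0, 0, 0, 0, -0.3, 0, 0, 0, 0, -0.3, 0, 0, 0, 0, -0.3, 0, 0, 0, 0, -0.2, 0, 0, 0, 0, -0.2, 0, 0, 0, 0, 0, 0, 0, 0, 0, 0, 0, 0, 0, 0, 0, 0]

```text
time: 16.13
position: [0.5863, 0.0949, 0.103]
tool_rot: [0.999, 0.029, 0.01, 0.022]
contact_force: [-2.5, -0.8, 1.3]
gripper_width: 0.0127
```

```bash
python3 st.py
```

```text
t 16.1333 pos [0.5863 0.0949 0.103 ] yaw 3.37 zaxis [ 0.0208 -0.0437] F [-2.5 -0.8  1.3] M [ 0.038  0.389 -0.028] w 0.0127 v [ 0.002 -0.002  0.002  0.001  0.001  0.   ]
```

Request:
carry_out:
  motion: [0, 0, 0, 0, -1.5, 0, 0, 0, 0, -3, 0, 0, 0, 0, -3, 0, 0.02, 0, 0, -3, 0, 0.02, 0, 0, -3, 0, 0.02, 0, 0, -3, 0, 0.02, 0, 0, -3, 0, 0.02, 0, 0, -3, 0, 0, 0, 0, -1, 0, 0, 0, 0, 0]

```text
time: 16.97
position: [0.5861, 0.0947, 0.103]
tool_rot: [0.983, -0.183, 0.003, 0.024]
contact_force: [-2.9, -0.2, 1.3]
gripper_width: 0.0126
```

```bash
python3 st.py
```

```text
t 16.9667 pos [0.5861 0.0947 0.103 ] yaw -21.11 zaxis [-0.0026 -0.0493] F [-2.9 -0.2  1.3] M [0.013 0.593 0.07 ] w 0.0126 v [-0.002 -0.001 -0.001 -0.001  0.002 -0.014]
```

Request:
carry_out:
  motion: [0, 0, 0, 0.2, 1, 0, 0, 0, 0.4, 1, 0, 0, 0, 0.5, 0, 0, -0.05, 0, 0.5, 0, 0, -0.05, 0, 0.3, 0, 0, 0, 0, 0.1, 3, 0, -0.04, -0.02, 0, 6, 0, -0.05, -0.03, 0, 7, 0, -0.05, -0.03, 0, 7, 0, -0.05, -0.03, 0, 7]

```text
time: 17.8
position: [0.5865, 0.0937, 0.1274]
tool_rot: [0.994, 0.106, 0.014, 0.021]
contact_force: [-1.0, 0.9, -1.1]
gripper_width: 0.0129
```

```bash
python3 st.py
```

```text
t 17.8 pos [0.5865 0.0937 0.1274] yaw 12.17 zaxis [ 0.0332 -0.0394] F [-1.   0.9 -1.1] M [ 0.036 -0.018  0.068] w 0.0129 v [-0.027 -0.074  0.073  0.043 -0.079 -1.531]
```

Request:
carry_out:
  motion: [0, -0.05, 0, 0, 6, 0, -0.05, 0, 0, 6, 0, -0.05, 0, 0, 6, 0, -0.05, 0, 0, 6, 0, 0, 0, 0, 4, 0, 0, 0, 0, 1, 0, 0, 0, 0, 0, 0, 0, 0, 0, 0, 0, 0, 0, 0, 0, 0, 0, 0, 0, 0]

```text
time: 18.63
position: [0.5869, 0.0935, 0.1326]
tool_rot: [0.931, 0.364, 0.024, 0.018]
contact_force: [-0.3, -0.0, -2.2]
gripper_width: 0.0127
```

```bash
python3 st.py
```

```text
t 18.6333 pos [0.5869 0.0935 0.1326] yaw 42.74 zaxis [ 0.0573 -0.0162] F [-0.3 -0.  -2.2] M [-0.002  0.018  0.014] w 0.0127 v [ 0.001 -0.002 -0.001  0.    -0.002  0.014]
```

Request:
carry_out:
  motion: [0, -0.1, 0, -0.2, 0.5, 0, -0.1, 0, -0.3, 0, 0, -0.1, 0, -0.3, 0, 0, 0, 0, -0.3, 0, 0, 0, 0, -0.3, 0, 0, 0, 0, -0.2, 0, 0, 0, 0, -0.2, 0, 0, 0, 0, -0.2, 0, 0, 0, 0, 0, 0, 0, 0, 0, 0, 0]

```text
time: 19.47
position: [0.5832, 0.0937, 0.1096]
tool_rot: [0.93, 0.367, 0.023, 0.018]
contact_force: [0.2, 0.3, -2.3]
gripper_width: 0.0129
```

```bash
python3 st.py
```

```text
t 19.4667 pos [0.5832 0.0937 0.1096] yaw 43.17 zaxis [ 0.0565 -0.0156] F [ 0.2  0.3 -2.3] M [ 0.086 -0.021  0.019] w 0.0129 v [-0.     0.004  0.003  0.002 -0.005 -0.008]
```

Already engaged below the nut top. I'll finish seating it.

Request:
carry_out:
  motion: [0, 0, 0, -0.2, 0, 0, 0, 0, -0.2, 0, 0, 0, 0, -0.2, 0, 0, 0, 0, -0.1, 0, 0, 0, 0, 0, 0, 0, 0, 0, 0, -2, 0, 0, 0, 0, -4, 0, 0, 0, 0, -4, 0, 0, 0, 0, -4, 0, 0, 0, 0, -2]

```text
time: 20.3
position: [0.5838, 0.0942, 0.1031]
tool_rot: [0.973, 0.229, 0.021, 0.021]
contact_force: [0.3, 0.8, -2.2]
gripper_width: 0.0129
```

```bash
python3 st.py
```

```text
t 20.3 pos [0.5838 0.0942 0.1031] yaw 26.51 zaxis [ 0.0512 -0.0305] F [ 0.3  0.8 -2.2] M [0.013 0.02  0.056] w 0.0129 v [ 0.012  0.011 -0.014 -0.025  0.013  0.434]
```

Request:
carry_out:
  motion: [0, 0, 0, 0, -3, 0, 0, 0, 0, -3, 0, 0, 0, 0, -3, 0, 0, 0, 0, -3, 0, 0, 0, 0, -3, 0, 0, 0, 0, -3, 0, 0, 0, 0, -3, 0, 0, 0, 0, -2, 0, 0, 0, 0, -1, 0, 0, 0, 0, 0]

```text
time: 21.13
position: [0.5841, 0.0949, 0.1031]
tool_rot: [0.999, 0.011, 0.017, 0.025]
contact_force: [1.1, -0.0, -1.6]
gripper_width: 0.0127
```

```bash
python3 st.py
```

```text
t 21.1333 pos [0.5841 0.0949 0.1031] yaw 1.29 zaxis [ 0.0343 -0.0491] F [ 1.1 -0.  -1.6] M [0.06  0.003 0.03 ] w 0.0127 v [-0.001  0.    -0.     0.001 -0.    -0.015]
```

Request:
carry_out:
  motion: [0, 0, 0, 0, -2, 0, 0, 0, 0, -3, 0, 0, 0, 0, -3, 0, 0, 0, 0, -3, 0, 0, 0, 0, -3, 0, 0, 0, 0, -3, 0, 0, 0, 0, -2, 0, 0, 0, 0, -1.5, 0, 0, 0, 0, 0, 0, 0, 0, 0, 0]

```text
time: 21.97
position: [0.5844, 0.0953, 0.1031]
tool_rot: [0.985, -0.17, 0.013, 0.027]
contact_force: [-0.7, 0.1, -1.0]
gripper_width: 0.0129
```

```bash
python3 st.py
```

```text
t 21.9667 pos [0.5844 0.0953 0.1031] yaw -19.58 zaxis [ 0.0158 -0.0573] F [-0.7  0.1 -1. ] M [0.028 0.084 0.043] w 0.0129 v [-0.001  0.     0.001 -0.     0.    -0.01 ]
```

Request:
carry_out:
  motion: [0, 0, 0, 0.2, 1, 0, 0, 0, 0.4, 1, 0, 0, 0, 0.5, 0, 0, 0, 0, 0.4, 0, 0, 0, 0, 0.2, 1, 0, -0.03, -0.02, 0, 3, 0, -0.04, -0.03, 0, 6, 0, -0.05, -0.03, 0, 7, 0, -0.05, -0.03, -0.1, 7, 0, -0.05, -0.03, -0.1, 7]

```text
time: 22.8
position: [0.5831, 0.094, 0.1225]
tool_rot: [0.991, 0.129, 0.021, 0.022]
contact_force: [-0.3, 0.0, -2.2]
gripper_width: 0.0128
```

Request:
carry_out:
  motion: [0, -0.05, 0, -0.1, 7, 0, -0.05, 0, -0.1, 6, 0, -0.05, 0, -0.1, 6, 0, -0.05, 0, 0, 6, 0, -0.05, 0, 0, 4, 0, 0, 0, 0, 2, 0, 0, 0, 0, 0, 0, 0, 0, 0, 0, 0, 0, 0, 0, 0, 0, 0, 0, 0, 0]

```text
time: 23.63
position: [0.5802, 0.0936, 0.1227]
tool_rot: [0.914, 0.405, 0.027, 0.016]
contact_force: [0.6, 0.8, -1.6]
gripper_width: 0.0129
```

```bash
python3 st.py
```

```text
t 23.6333 pos [0.5802 0.0936 0.1227] yaw 47.88 zaxis [ 0.0628 -0.0065] F [ 0.6  0.8 -1.6] M [-0.013  0.054  0.018] w 0.0129 v [ 0.    -0.002 -0.    -0.001  0.004  0.007]
```

Request:
carry_out:
  motion: [0, 0.1, 0, 0, -1.5, 0, 0.1, 0, 0, -1.5, 0, 0, 0, -0.2, 0, 0, 0, 0, -0.3, 0, 0, 0, 0, -0.3, 0, 0, 0, 0, -0.3, 0, 0, 0, 0, -0.3, 0, 0, 0, 0, -0.2, 0, 0, 0, 0, -0.2, 0, 0, 0, 0, 0, 0]

```text
time: 24.47
position: [0.5828, 0.0937, 0.1033]
tool_rot: [0.924, 0.38, 0.028, 0.017]
contact_force: [0.4, 0.2, -1.4]
gripper_width: 0.0126
```

```bash
python3 st.py
```

```text
t 24.4667 pos [0.5828 0.0937 0.1033] yaw 44.79 zaxis [ 0.064  -0.0101] F [ 0.4  0.2 -1.4] M [ 0.    -0.08  -0.017] w 0.0126 v [-0.001  0.001 -0.004 -0.002  0.003 -0.008]
```

Request:
carry_out:
  motion: [0, 0, 0, 0, -2, 0, 0, 0, 0, -3, 0, 0, 0, 0, -3, 0, 0, 0, 0, -3, 0, 0, 0, 0, -3, 0, 0, 0, 0, -1.5, 0, 0, 0, 0, -0.5, 0, 0, 0, 0, 0, 0, 0, 0, 0, 0, 0, 0, 0, 0, 0]

```text
time: 25.3
position: [0.5832, 0.0941, 0.1033]
tool_rot: [0.97, 0.243, 0.025, 0.02]
contact_force: [0.0, -0.5, -2.2]
gripper_width: 0.013
```

```bash
python3 st.py
```

```text
t 25.3 pos [0.5832 0.0941 0.1033] yaw 28.18 zaxis [ 0.0591 -0.0273] F [ 0.  -0.5 -2.2] M [-0.002 -0.     0.006] w 0.013 v [-0.     0.002 -0.001 -0.     0.001 -0.016]
```

Request:
carry_out:
  motion: [0, 0, 0, 0, -1, 0, 0, 0, 0, -1, 0, 0, 0, 0, -1, 0, 0, 0, 0, -1, 0, 0, 0, 0, -1, 0, 0, 0, 0, -0.5, 0, 0, 0, 0, 0, 0, 0, 0, 0, 0, 0, 0, 0, 0, 0, 0, 0, 0, 0, 0]

```text
time: 26.13
position: [0.5832, 0.0943, 0.1033]
tool_rot: [0.981, 0.191, 0.024, 0.022]
contact_force: [1.0, -0.3, -1.9]
gripper_width: 0.0125
```

```bash
python3 st.py
```

```text
t 26.1333 pos [0.5832 0.0943 0.1033] yaw 22.13 zaxis [ 0.056 -0.033] F [ 1.  -0.3 -1.9] M [ 0.038 -0.083  0.019] w 0.0125 v [ 0.    -0.001  0.001  0.002 -0.001  0.003]
```

Request:
carry_out:
  motion: [0, 0, 0, 0, -0.7, 0, 0, 0, 0, -0.7, 0, 0, 0, 0, -0.7, 0, 0, 0, 0, -0.7, 0, 0, 0, 0, 0, 0, 0, 0, 0, 0, 0, 0, 0, 0, 0, 0, 0, 0, 0, 0, 0, 0, 0, 0, 0, 0, 0, 0, 0, 0]

```text
time: 26.97
position: [0.5832, 0.0944, 0.1033]
tool_rot: [0.986, 0.165, 0.024, 0.022]
contact_force: [0.3, -0.1, -1.8]
gripper_width: 0.0126
```

```bash
python3 st.py
```

```text
t 26.9667 pos [0.5832 0.0944 0.1033] yaw 19.03 zaxis [ 0.0542 -0.0357] F [ 0.3 -0.1 -1.8] M [ 0.079 -0.098  0.069] w 0.0126 v [ 0.    -0.002  0.     0.    -0.    -0.008]
```

Request:
carry_out:
  motion: [0, 0, 0, 0, -0.6, 0, 0, 0, 0, -0.6, 0, 0, 0, 0, -0.6, 0, 0, 0, 0, -0.3, 0, 0, 0, 0, 0, 0, 0, 0, 0, 0, 0, 0, 0, 0, 0, 0, 0, 0, 0, 0, 0, 0, 0, 0, 0, 0, 0, 0, 0, 0]

```text
time: 27.8
position: [0.5832, 0.0944, 0.1033]
tool_rot: [0.989, 0.145, 0.023, 0.023]
contact_force: [0.8, 0.5, -2.6]
gripper_width: 0.0128
```

```bash
python3 st.py
```

```text
t 27.8 pos [0.5832 0.0944 0.1033] yaw 16.69 zaxis [ 0.0528 -0.0378] F [ 0.8  0.5 -2.6] M [ 0.074 -0.124  0.047] w 0.0128 v [ 0.001 -0.     0.     0.002 -0.    -0.003]
```

Request:
carry_out:
  motion: [0, 0, 0, 0, -0.6, 0, 0, 0, 0, -0.6, 0, 0, 0, 0, -0.6, 0, 0, 0, 0, -0.3, 0, 0, 0, 0, 0, 0, 0, 0, 0, 0, 0, 0, 0, 0, 0, 0, 0, 0, 0, 0, 0, 0, 0, 0, 0, 0, 0, 0, 0, 0]

```text
time: 28.63
position: [0.5832, 0.0945, 0.1033]
tool_rot: [0.992, 0.125, 0.023, 0.023]
contact_force: [0.1, 0.5, -2.0]
gripper_width: 0.0129
```

```bash
python3 st.py
```

```text
t 28.6333 pos [0.5832 0.0945 0.1033] yaw 14.4 zaxis [ 0.0513 -0.0401] F [ 0.1  0.5 -2. ] M [ 0.127 -0.087  0.137] w 0.0129 v [-0.001  0.002 -0.001 -0.003  0.    -0.001]
```

Request:
carry_out:
  motion: [0, 0, 0, 0, -0.5, 0, 0, 0, 0, -0.5, 0, 0, 0, 0, 0, 0, 0, 0, 0, 0, 0, 0, 0, 0, 0, 0, 0, 0, 0, 0, 0, 0, 0, 0, 0, 0, 0, 0, 0, 0, 0, 0, 0, 0, 0, 0, 0, 0, 0, 0]

```text
time: 29.47
position: [0.5832, 0.0945, 0.1033]
tool_rot: [0.993, 0.115, 0.023, 0.023]
contact_force: [0.6, -0.3, -1.3]
gripper_width: 0.0127
```

```bash
python3 st.py
```

```text
t 29.4667 pos [0.5832 0.0945 0.1033] yaw 13.32 zaxis [ 0.0505 -0.0411] F [ 0.6 -0.3 -1.3] M [ 0.159 -0.067  0.218] w 0.0127 v [0.002 0.001 0.001 0.    0.    0.007]
```

Request:
carry_out:
  motion: [0, 0, 0, 0, -0.5, 0, 0, 0, 0, -0.5, 0, 0, 0, 0, 0, 0, 0, 0, 0, 0, 0, 0, 0, 0, 0, 0, 0, 0, 0, 0, 0, 0, 0, 0, 0, 0, 0, 0, 0, 0, 0, 0, 0, 0, 0, 0, 0, 0, 0, 0]

```text
time: 30.3
position: [0.5832, 0.0946, 0.1033]
tool_rot: [0.994, 0.106, 0.023, 0.024]
contact_force: [0.0, 0.1, -1.2]
gripper_width: 0.0125
```

```bash
python3 st.py
```

```text
t 30.3 pos [0.5832 0.0946 0.1033] yaw 12.24 zaxis [ 0.0497 -0.0421] F [ 0.   0.1 -1.2] M [ 0.135 -0.071  0.286] w 0.0125 v [ 0.001  0.     0.    -0.001 -0.002  0.008]
```

Request:
carry_out:
  motion: [0, 0, 0, 0, -0.5, 0, 0, 0, 0, -0.5, 0, 0, 0, 0, 0, 0, 0, 0, 0, 0, 0, 0, 0, 0, 0, 0, 0, 0, 0, 0, 0, 0, 0, 0, 0, 0, 0, 0, 0, 0, 0, 0, 0, 0, 0, 0, 0, 0, 0, 0]

```text
time: 31.13
position: [0.5832, 0.0946, 0.1033]
tool_rot: [0.995, 0.097, 0.022, 0.024]
contact_force: [0.5, 1.1, -1.4]
gripper_width: 0.0125
```

```bash
python3 st.py
python3 - <<'E'
from rig import *
import numpy as np
m=[]
for i in range(4): capture('top'); m.append(read_state()['moment'][2])
print(np.round(m,3))
E
```

```text
t 31.1333 pos [0.5832 0.0946 0.1033] yaw 11.16 zaxis [ 0.0489 -0.0432] F [ 0.5  1.1 -1.4] M [ 0.176 -0.031  0.389] w 0.0125 v [-0.     0.001  0.001 -0.002 -0.002 -0.005]
[0.374 0.398 0.372 0.393]
```

Torque holds at about 0.385 N m. Now I'll ease back within the play and lift off.

Request:
carry_out:
  motion: [0, 0, 0, 0, 2, 0, 0, 0, 0, 2, 0, 0, 0, 0, 2, 0, 0, 0, 0, 0, 0, 0, 0, 0, 0, 0, 0, 0, 0.2, 0, 0, 0, 0, 0.4, 0, 0, 0, 0, 0.6, 0, 0, 0, 0, 0.8, 0, 0, 0, 0, 1, 0]

```text
time: 32.17
position: [0.5813, 0.0941, 0.133]
tool_rot: [0.989, 0.147, 0.021, 0.022]
contact_force: [0.0, 0.3, -2.8]
gripper_width: 0.0129
```

Request:
carry_out:
  motion: [0, 0, 0, 1.1, 0, 0, 0, 0, 1.2, 0, 0, 0, 0, 1.2, 0, 0, 0, 0, 1.2, 0, 0, 0, 0, 1.2, 0, 0, 0, 0, 1, 0, 0, 0, 0, 0.8, 0, 0, 0, 0, 0.5, 0, 0, 0, 0, 0, 0, 0, 0, 0, 0, 0]

```text
time: 33.0
position: [0.5836, 0.0941, 0.2315]
tool_rot: [0.989, 0.147, 0.026, 0.023]
contact_force: [-0.3, -0.3, -2.4]
gripper_width: 0.0131
```

```bash
python3 st.py
```

```text
t 33.0 pos [0.5836 0.0941 0.2315] yaw 16.97 zaxis [ 0.0577 -0.0377] F [-0.3 -0.3 -2.4] M [0.038 0.05  0.018] w 0.0131 v [ 0.001 -0.006 -0.007  0.     0.006 -0.002]
```

Request:
carry_out:
  motion: [0, 0.3, -0.8, 0, 0.7, 0, 0.3, -1.6, 0, 0.7, 0, 0.3, -1.8, 0, 0.7, 0, 0.3, -1.8, 0, 0.7, 0, 0.3, -1.8, 0, 0.7, 0, 0.3, -1.8, 0, 0.7, 0, 0.3, -1.8, 0, 0.7, 0, 0.3, -1.8, 0, 0.7, 0, 0.3, -1.8, 0, 0.7, 0, 0.3, -1.8, 0, 0.7]

```text
time: 33.83
position: [0.6086, -0.0759, 0.2207]
tool_rot: [0.977, 0.213, 0.019, 0.018]
contact_force: [0.5, 0.1, -1.6]
gripper_width: 0.0132
```

Request:
carry_out:
  motion: [0, 0.3, -1.8, 0, 0.7, 0, 0.3, -1.8, 0, 0.7, 0, 0.3, -1.8, 0, 0.7, 0, 0.3, -1.8, 0, 0.7, 0, 0.3, -1.6, 0, 0.7, 0, 0.3, -1.4, 0, 0.7, 0, 0.3, -1.0, 0, 0.7, 0, 0.3, -0.5, 0, 0.7, 0, 0, 0, 0, 0, 0, 0, 0, 0, 0]

```text
time: 34.67
position: [0.6276, -0.2016, 0.207]
tool_rot: [0.965, 0.261, 0.011, 0.011]
contact_force: [0.5, 1.3, -2.9]
gripper_width: 0.0127
```

```bash
python3 st.py
```

```text
t 34.6667 pos [ 0.6276 -0.2016  0.207 ] yaw 30.27 zaxis [ 0.0275 -0.0164] F [ 0.5  1.3 -2.9] M [0.022 0.067 0.028] w 0.0127 v [-0.004  0.014 -0.001 -0.001 -0.001 -0.006]
```

Request:
carry_out:
  motion: [0, 0.2, -0.3, 0, 0.3, 0, 0.3, -0.4, 0, 0.2, 0, 0.3, -0.5, 0, 0, 0, 0.3, -0.5, 0, 0, 0, 0.3, -0.4, 0, 0, 0, 0.2, -0.3, 0, 0, 0, 0.1, -0.1, 0, 0, 0, 0, 0, 0, 0, 0, 0, 0, 0, 0, 0, 0, 0, 0, 0]

```text
time: 35.5
position: [0.6466, -0.2261, 0.2064]
tool_rot: [0.964, 0.267, 0.011, 0.011]
contact_force: [0.1, 0.5, -2.4]
gripper_width: 0.0129
```

```bash
python3 st.py
python3 - <<'E'
from h import *
o=[]
for n in('scene',):
    c=cap(n); u,v=proj(c,[.645,-.228,.12]).round().astype(int); cv2.imwrite('pics/k4.png',cv2.resize(c['image'][v-40:v+40,u-40:u+40],None,fx=7,fy=7,interpolation=cv2.INTER_CUBIC)[:,:,::-1])
    for l in('key_bar','key_mouth','stand_seat'): print(n,l,[x for x in lm(n,c,l) if np.hypot(*(x[1][:2]-[.645,-.228]))<.06])
E
```

```text
t 35.5 pos [ 0.6466 -0.2261  0.2064] yaw 30.96 zaxis [ 0.0268 -0.0149] F [ 0.1  0.5 -2.4] M [-0.007  0.075 -0.027] w 0.0129 v [ 0.     0.002 -0.     0.001  0.002  0.002]
scene key_bar [(0.8, array([ 0.6483, -0.2276,  0.2153]), array([209., 230.]))]
scene key_mouth [(0.77, array([ 0.6472, -0.2238,  0.1326]), array([213., 241.]))]
scene stand_seat [(0.51, array([ 0.6441, -0.2289,  0.0152]), array([214., 256.]))]
```

View pics/k4.png

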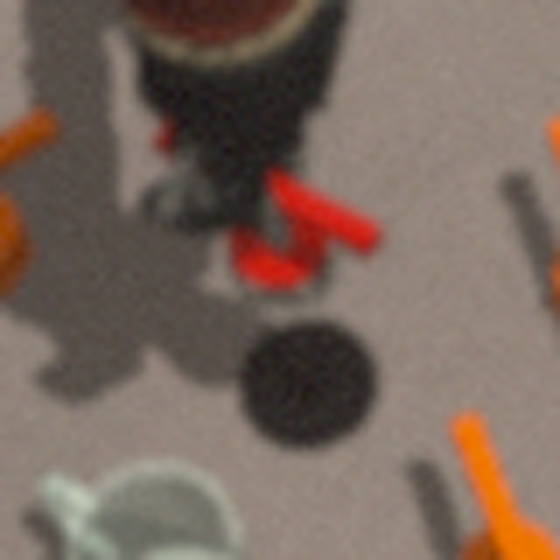

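Run:
```python
from h import *
c=avg('scene',2); im=c['image'].max(2); u,v=proj(c,[.645,-.228,.008]).round().astype(int)
m=np.zeros(im.shape,np.uint8); m[v-14:v+14,u-14:u+14]=im[v-14:v+14,u-14:u+14]<58
n,l,s,ce=cv2.connectedComponentsWithStats(m); i=1+s[1:,4].argmax(); print(s[i],ce[i],ray(c,ce[i],.005))
print([x for x in lm('scene',c,'key_mouth') if x[1][2]>.1],[x for x in lm('scene',c,'key_bar') if x[1][2]>.1])
```

```text
[207 250  18  16 226] [215.34513274 257.33185841] [ 0.64661737 -0.22772227  0.005     ]
[(0.68, array([ 0.6453, -0.2251,  0.1321]), array([212., 241.]))] [(0.56, array([ 0.6457, -0.2239,  0.2156]), array([210., 229.]))]
```

Request:
carry_out:
  motion: [0, 0, -0.15, -0.6, 0, 0, 0, -0.15, -1, 0, 0, 0, 0, -1.2, 0, 0, 0, 0, -1.2, 0, 0, 0, 0, -1.2, 0, 0, 0, 0, -1.2, 0, 0, 0, 0, -1, 0, 0, 0, 0, -0.6, 0, 0, 0, 0, -0.3, 0, 0, 0, 0, 0, 0]

```text
time: 36.73
position: [0.6438, -0.2281, 0.1104]
tool_rot: [0.964, 0.267, 0.009, 0.009]
contact_force: [0.4, 0.9, -3.3]
gripper_width: 0.0126
```

```bash
python3 st.py
```

```text
t 36.7333 pos [ 0.6438 -0.2281  0.1104] yaw 30.96 zaxis [ 0.0212 -0.0122] F [ 0.4  0.9 -3.3] M [0.021 0.036 0.019] w 0.0126 v [ 0.     0.009  0.001  0.001 -0.001 -0.001]
```

Now x +0.3 and 2.5 cm down.

Request:
carry_out:
  motion: [0, 0.15, 0, 0, 0, 0, 0.15, 0, -0.2, 0, 0, 0, 0, -0.3, 0, 0, 0, 0, -0.3, 0, 0, 0, 0, -0.3, 0, 0, 0, 0, -0.3, 0, 0, 0, 0, -0.3, 0, 0, 0, 0, -0.2, 0, 0, 0, 0, -0.1, 0, 0, 0, 0, 0, 0]

```text
time: 37.57
position: [0.6493, -0.229, 0.0917]
tool_rot: [0.964, 0.267, 0.011, 0.011]
contact_force: [-0.3, 1.0, -1.4]
gripper_width: 0.0128
```

```bash
python3 st.py
```

```text
t 37.5667 pos [ 0.6493 -0.229   0.0917] yaw 30.98 zaxis [ 0.0264 -0.0147] F [-0.3  1.  -1.4] M [-0.002  0.072  0.039] w 0.0128 v [-0.001  0.003  0.001 -0.002  0.     0.001]
```

Request:
carry_out:
  motion: [0, -0.1, 0, -0.2, 0, 0, 0, 0, -0.2, 0, 0, 0, 0, -0.15, 0, 0, 0, 0, -0.1, 0, 0, 0, 0, 0, 0, 0, 0, 0, 0, 0, 0, 0, 0, 0, 0, 0, 0, 0, 0, 0, 0, 0, 0, 0, 0, 0, 0, 0, 0, 0]

```text
time: 38.4
position: [0.6485, -0.2291, 0.0851]
tool_rot: [0.964, 0.267, 0.011, 0.011]
contact_force: [0.8, -0.9, -2.4]
gripper_width: 0.0128
```

```bash
python3 st.py
```

```text
t 38.4 pos [ 0.6485 -0.2291  0.0851] yaw 30.98 zaxis [ 0.0273 -0.0151] F [ 0.8 -0.9 -2.4] M [-0.004 -0.005  0.024] w 0.0128 v [ 0.001  0.    -0.001  0.    -0.     0.   ]
```

Request:
carry_out:
  motion: [0, 0, 0, -0.1, 0, 0, 0, 0, -0.1, 0, 0, 0, 0, 0, 0, 0, 0, 0, 0, 0, 10, 0, 0, 0, 0, 20, 0, 0, 0, 0, 35, 0, 0, 0, 0, 60, 0, 0, 0, 0, 60, 0, 0, 0, 0, 60, 0, 0, 0, 0]

```text
time: 39.23
position: [0.6499, -0.2299, 0.0853]
tool_rot: [0.964, 0.267, 0.013, 0.012]
contact_force: [-0.0, 0.1, 0.3]
gripper_width: 0.0513
```

```bash
python3 st.py
```

```text
t 39.2333 pos [ 0.6499 -0.2299  0.0853] yaw 30.98 zaxis [ 0.0306 -0.0168] F [-0.   0.1  0.3] M [ 0.022 -0.016  0.07 ] w 0.0513 v [-0.001 -0.001 -0.003  0.001 -0.001 -0.001]
```

Request:
carry_out:
  motion: [60, 0, 0, 0.3, 0, 60, 0, 0, 0.6, 0, 60, 0, 0, 0.9, 0, 60, 0, 0, 1.2, 0, 60, 0, 0, 1.5, 0, 60, 0, 0, 1.8, 0, 60, 0, 0, 1.8, 0, 60, 0, 0, 1.8, 0, 60, 0, 0, 1.2, 0, 60, 0, 0, 0.6, 0]

```text
time: 40.07
position: [0.6494, -0.2295, 0.2147]
tool_rot: [0.964, 0.267, 0.013, 0.013]
contact_force: [0.1, 0.3, 0.8]
gripper_width: 0.0514
```

Request:
carry_out:
  motion: [60, -1, -1, 0, 0, 60, -1.5, -1.5, 0, 0, 60, -1.8, -1.8, 0, 0, 60, -1.8, -1.8, 0, 0, 60, -1.8, -1.8, 0, 0, 60, -1.8, -1.8, 0, 0, 60, -1.5, -1.5, 0, 0, 60, -1, -1, 0, 0, 60, -0.5, -0.5, 0, 0, 60, 0, 0, 0, 0]

```text
time: 40.9
position: [0.5088, -0.3637, 0.2122]
tool_rot: [0.963, 0.268, 0.012, 0.012]
contact_force: [-0.4, -0.7, -0.7]
gripper_width: 0.0514
```

```bash
python3 st.py
python3 - <<'E'
from h import *
o=[]
for n in('scene','top'):
    c=avg(n,3); u,v=proj(c,[.645,-.228,.05]).round().astype(int); o.append(cv2.resize(c['image'][v-35:v+35,u-28:u+28],None,fx=7,fy=7,interpolation=cv2.INTER_CUBIC)[:,:,::-1].clip(0,255))
    print(n,fitbar(c,.646,-.228,.54,.097))
    for l in('key_bar','key_mouth','smallkey_bar'): print(n,l,[x for x in lm(n,c,l) if l[0]=='s' or np.hypot(*(x[1][:2]-[.645,-.228]))<.06])
    if n=='top':
        from nut import hexfit
        print(hexfit(c,.584,.0936)[:2])
cv2.imwrite('pics/k5.png',np.hstack(o).astype(np.uint8))
E
```

```text
t 40.9 pos [ 0.5088 -0.3637  0.2122] yaw 31.08 zaxis [ 0.0288 -0.0165] F [-0.4 -0.7 -0.7] M [ 0.021 -0.003 -0.014] w 0.0514 v [-0.017 -0.003  0.019  0.006 -0.003  0.001]
scene (array([ 0.64978028, -0.22872949,  0.53033957]), np.float64(-1.1721715927124023))
scene key_bar [(0.78, array([ 0.6472, -0.2279,  0.0879]), array([213., 247.]))]
scene key_mouth [(0.78, array([ 0.6482, -0.2279,  0.0094]), array([215., 257.]))]
scene smallkey_bar [(0.61, array([ 0.4679, -0.1945,  0.0928]), array([198., 201.])), (0.49, array([0.5928, 0.0928, 0.0031]), array([288., 204.]))]
top (array([ 0.64716369, -0.22920622,  0.53895253]), np.float64(-1.1712353229522705))
top key_bar [(0.81, array([ 0.6499, -0.2281,  0.0881]), array([373., 194.]))]
top key_mouth [(0.86, array([ 0.6452, -0.2293,  0.0097]), array([369., 199.]))]
top smallkey_bar [(0.81, array([ 0.4667, -0.1964,  0.0954]), array([362., 260.]))]
[(np.float64(-0.9927), array([0.5839, 0.0936]), np.float64(24.5)), (np.float64(-0.9926), array([0.5838, 0.0936]), np.float64(23.8))]
```

View pics/k5.png

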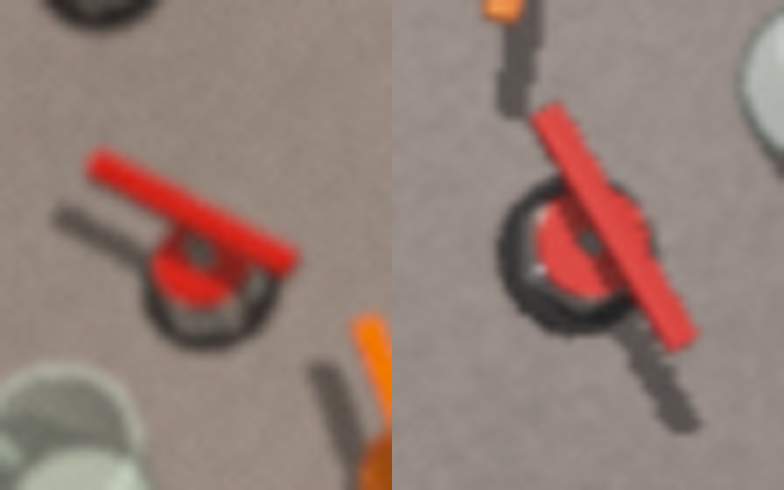

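The key stands upright on its disc, about 2 mm from where it began. The nut now reads about 24° mod 60, and home was predicted at 23.7°.

```bash
python3 -c "
from rig import *;print(hand_in())"
```

```text
the job is handed in; nothing more can be done
None
```

The nut is tightened home with the red key, the key is back upright on its own peg stand, and the job is handed in. No verdict was reported.

- **Tightening:** It took three seatings and swings. The key went fully down each time; at rest the wrist force stayed under about 4 N. On the last swing the torque rose from about 0.07 to 0.37–0.40 N m and held there. I read that at the wrist; I could not read the `bush` joint directly.
- **Nut home:** After the job the fitted nut yaw is about 24° mod 60. Home was predicted at 23.7°, so the two agree.
- **Key on its stand:** Both cameras place the bar centre within about 2 mm of its starting spot. The picture shows the key upright on the disc. The gripper is open and clear at about 0.21 m height.
- **Bystanders:** The blue key reads within about 4 mm of where it was at the start. I did not measure the other bystanders again.
- **What went less well:** One early fast descent left the tool tilted by about 0.05 rad (0.07 at worst during the job). The cause was never settled; I used slower steps after that. The two cameras also disagree by about 2–3 mm on the key's position.

The clock stood at about 41 s of the 72 s allowed.

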